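# Nest the steel corner guards in the V cradle

## Task

Push the loose steel corner guard off the deck of the wooden cradle so that it tips into the V trough on top of the guard already lying there, then slide it along the V until it sits fully nested with both guards' ends flush against the stop plate. Push and tip it, never lift it clear of the cradle; the stop plate is held only by friction, so feel for it and do not shove it back, and leave the other things where they are.

Things in the scene. Friction and masses are not known exactly. Their poses are not given: they have to be found in the camera images.
- cradle: Fixed walnut block with a V trough. Origin on the table top under the trough's bottom line, mid-length; y along the trough, x across it (+x away from the robot), z up. Block: x -150 to +60, y -150 to +150, 50 mm high. Trough: 90 degree V, faces at 45 degrees, bottom line at x = 0, 9.5 mm above the table; at the top it is 81 mm wide (x = -40.5 to +40.5); it is open at the -y end.
- deck_edge (a point): Middle of the edge between deck and trough, cradle (-40.5, 0, 50) mm, cradle axes. The deck is the block's flat top on the robot's side, x = -150 to -40.5 mm, 50 mm above the table; the rim beyond the trough has the same height.
- stop_face (a point): Point on the stop plate's face that the guards butt against, cradle (0, 105, 39.5) mm, cradle axes, the face looks to cradle -y. The plate: a 50 mm square of dark steel 8 mm thick, standing on its corner in the V, top corner 81 mm above the table. Held only by friction: a push along +y above about 22 N slides it back; it must not be shoved back 5 mm.
- seated_guard: Steel corner guard, an equal angle section: legs 50 mm wide at 90 degrees, 5 mm thick, 130 mm long, 0.5 kg. Origin on its outer corner edge (heel) at mid-length; y along it, one leg to its -x, one to its +z. Lies loose heel down in the V (turned 45 degrees about y), a leg on each face, one end within 1.5 mm of the stop plate. Its upper edges lie 1.6 mm below the deck.
- loose_guard: Second guard, same shape, axes, 0.36 to 0.6 kg. Starts on the deck, one leg flat (its -x, to the robot), the other upright (+z) on the trough side, within 0.12 rad of parallel to the trough. Push it low: above about 20 mm over the deck it tips where it stands. Over the edge it tips 45 degrees and slides into the V. Nested, its heel is at (-5, 0, 5) mm in seated_guard's axes. Sliding it along takes 2 to 7 N.
- seal_housing: Bystander: squat aluminium seal housing, 60 mm across, 38 mm high, origin under its centre; stands on the deck at the stop's end. Leave alone.
- small_offcut: Bystander: small steel angle offcut, 25 mm legs, 60 mm long, on the deck at the open end; origin on its heel at mid-length, y along it. Leave alone.
- meter_cover: Bystander: red plastic meter cover, 120 x 100 x 55 mm, open upward, origin under its centre. Leave alone.
- screwdriver: Bystander: screwdriver lying on the table. Leave alone.
- wire_jar: Bystander: jar 70 mm across, 100 mm high, origin under its centre. Leave alone.
- flat_bar: Bystander: flat steel bar 30 x 140 x 6 mm, origin under its centre. Leave alone.
Not all that is in view belongs to the job. Leave any purple or yellow look-alike of the loose_guard alone.

How it is judged:
By the outcome, as a careful person would: the job done as asked, in the order asked, and still so for the second after the job is handed in, with the robot touching nothing.
It also fails if it takes over 59 s, if anything falls off the work surface, if the arm or the gripper's body presses on something with over 40 N, if the wrist force passes 120 N, or if a joint passes its speed limit or range.

## Robot

A 7-joint arm with a two-finger parallel gripper is mounted at the origin on the work surface. World frame = base frame: x ahead of the robot, y to its left, z up, the work surface at z = 0. Lengths are in mm, angles in degrees, forces in N, time in s.
With the tool pointing down it reaches from about 425 to 875 mm from the base axis. Payload 9.9 kg.
Tool frame: the origin (TCP) lies on the mounting face of the last link; the fingertips stand 173 mm ahead of it and the grasp point (between the pads) lies 155 mm ahead of it (bot.tip_reach is the distance from the TCP to the fingertips, in mm); z points along the fingers, y is the direction in which the jaws open and shut (so a half turn about z gives the same grasp; the last joint's range is limited). The gripper opens to 85 mm and grips with 20 to 120 N. Pads are 22 mm wide; open, the fingers measure 114 mm over their backs; the gripper's body (76 mm by 85 mm) begins 54 mm behind the grasp point. The pads swing forward as they close: fully open they stand 13 mm farther back than shut.
Start: joints at [59.542, 32.985, 1.427, 82.34, -0.859, 64.687, -3.237], TCP at [292.27, -608.451, 404.689] pointing down, gripper open.
Joint ranges: [-157.87, 157.87], [-19.46, 123.44], [-87.15, 90], [11.01, 140.99], [-62.26, 242.26], [9.8, 113.94], [-161.44, 161.44]. Speed limits (degrees/s): [127.2, 127.2, 172.46, 172.46, 180, 180, 180].

## Interface

Orientations are given as a 3x3 rotation matrix whose columns are the frame's x, y, z axes.
In Python, from plant import bot, fingers, planner, observe, get_image, ticket gives the robot as it stands. Calls block until the motion is done:
- bot.reach(position, orientation): joint-space move of the TCP to a pose.
- bot.move_l(position, ori=None, max_speed=150, contact_N=None): straight line of the TCP; ori=None keeps the orientation; max_speed is the mean speed in mm/s. With contact_N (N) it stops when the force on the tool has changed by that much, and returns True; else False.
- bot.goto_joints(angles): joint-space move.
- fingers.set_gripper(opening, f_grip=None): opening from 0.0 (shut) to 1.0 (fully open); f_grip is the grip in N (None keeps the last); returns when the fingers have stopped.
- bot.sleep(seconds).
- planner.inverse_kinematics(position, orientation): joint angles nearest the present ones, or None.
- observe(): the state.
- get_image(name): name is "scene" or "top" or "wrist"; returns a dict with "color" (384x512x3 uint8, blue, green, red), "range_z" (384x512 float32, mm along the optical axis (not along the pixel's ray), 0 where there is no reading), "mtx" (3x3 intrinsics, pixels), "rvec" (rotation vector, rad) and "tvec" (3), from world to camera coordinates, as OpenCV has them; the wrist camera has in their place "hand_eye" (4x4, takes a point from camera to tool coordinates, whose origin is the TCP and whose axes are the flange's). Camera axes: x right, y down, z forward; pixel columns grow to the right and rows downward; lengths in mm; the calibration is good to about 2 mm. A picture is of the moment at which its call begins: read the wrist's pose just before it.
A pose or a line that the arm cannot do raises bot.Unreachable and nothing moves.
- ticket.finish_job(): hands the job in, once; it reports no verdict.
The state is a dict: "time": time; "q": joint angles; "dq": joint speeds; "joint_efforts": joint torques, N m; "ee_pos": TCP position; "eef_rot": TCP orientation; "contact_force": force on the tool from outside, world axes, zero at the start; "moment": the same for the moment, N m; "grip_width": opening from 0.0 (shut) to 1.0 (fully open).
Only numpy, scipy, OpenCV 4.12 (cv2) and the standard library are available. Lean on these libraries where they do the work, as an engineer would, in place of code of your own. Each camera call takes 0.05 s, during which the arm holds its last target.

## Working session

There is one attempt and no reset: what is moved stays moved. The work goes in short steps, each a Python script; the robot and the scene stay as the last script left them, time stands still between calls to the robot, and variables do not carry over. Pictures are saved under pics/ and viewed, and the job is handed in when it is done.

```bash
ls; mkdir -p pics
python3 - <<'E'
from plant import bot, observe, get_image
import cv2, numpy as np, pickle
s=observe();print(s["time"],s["ee_pos"],s["contact_force"],bot.tip_reach);print(np.round(s["eef_rot"],3))
for n in("scene","top"):
    im=get_image(n);pickle.dump(im,open(n+"0.pkl","wb"));cv2.imwrite(f"pics/{n}0.png",im["color"])
    R=cv2.Rodrigues(np.array(im["rvec"]))[0];print(n,-R.T@np.ravel(im["tvec"]),R[2])
E
```

```text
pics
0.0 [ 292.19200687 -608.26995827  403.84112192] [ 0.75641026 -0.12408974 -0.60017654] 173.4
[[ 0.901  0.433 -0.001]
 [ 0.433 -0.901  0.002]
 [-0.    -0.002 -1.   ]]
scene [1082.00372    -488.59857576 1095.34171434] [-0.40316773  0.35574214 -0.84315082]
top [ 399.36954822  -75.10020683 1245.66526147] [ 0.16809028  0.00435709 -0.98576198]
```

View pics/scene0.png

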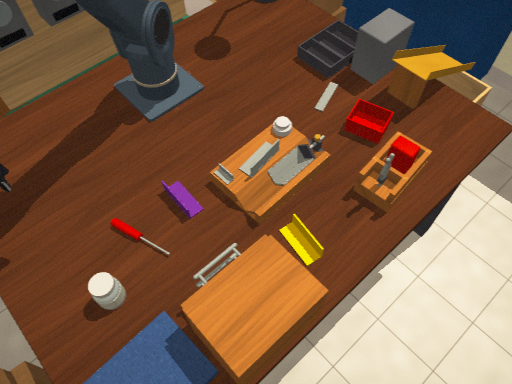

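View pics/top0.png

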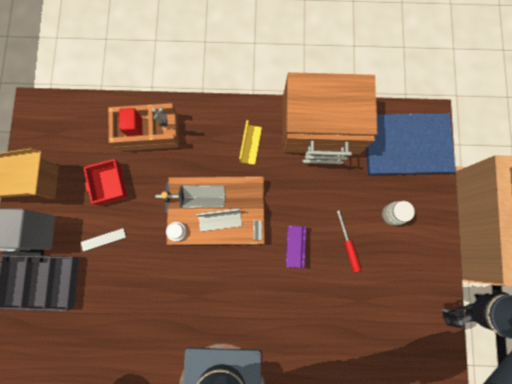

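The top view has the cradle at about (166–264, 177–244), the loose guard at (220,220), the seated guard at (203,196), the stop at about (172,195), the housing at (176,231) and the offcut at (258,230). Next I'll measure them from depth.

```bash
cat > h.py <<'E'
import numpy as np, cv2
def cloud(im,ee=None,R=None):
    d=im["range_z"].astype(float);h,w=d.shape;K=np.array(im["mtx"])
    u,v=np.meshgrid(np.arange(w),np.arange(h))
    P=np.stack([(u-K[0,2])/K[0,0]*d,(v-K[1,2])/K[1,1]*d,d],-1)
    if "hand_eye" in im:
        H=np.array(im["hand_eye"]);P=P@H[:3,:3].T+H[:3,3];P=P@np.array(R).T+np.array(ee)
    else:
        Rw=cv2.Rodrigues(np.array(im["rvec"]))[0];P=(P-np.ravel(im["tvec"]))@Rw
    P[d<=0]=np.nan
    return P
E
python3 - <<'E'
import pickle,cv2,numpy as np
from h import cloud
for n,(a,b,c,e) in(("top",(150,170,275,255)),("scene",(200,110,340,220))):
    im=pickle.load(open(n+"0.pkl","rb"));P=cloud(im)
    cv2.imwrite(f"pics/{n}c.png",cv2.resize(im["color"][b:e,a:c],None,fx=5.5,fy=5.5,interpolation=cv2.INTER_CUBIC))
    if n=="top":
        for r in range(176,250,4):print(r,np.round(P[r,164:270:12]).astype(int).tolist() if not np.isnan(P[r,164:270:12]).any() else P[r,164:270:12,2])
E
```

```text
176 [[652, 217, -3], [653, 177, -1], [654, 137, -1], [656, 98, -3], [656, 57, 2], [657, 18, 3], [659, -22, -2], [660, -62, -1], [662, -101, -5]]
180 [[638, 215, 1], [630, 165, 52], [632, 128, 46], [633, 90, 47], [633, 51, 51], [634, 13, 52], [635, -25, 50], [636, -63, 53], [638, -101, 47]]
184 [[625, 215, -2], [618, 166, 47], [618, 127, 49], [620, 89, 47], [621, 51, 48], [622, 13, 45], [623, -25, 47], [623, -63, 52], [626, -101, 43]]
188 [[611, 212, 5], [607, 167, 36], [607, 128, 41], [608, 90, 40], [609, 51, 41], [611, 14, 34], [612, -25, 37], [613, -63, 34], [615, -102, 32]]
192 [[586, 195, 77], [596, 169, 22], [595, 129, 32], [597, 90, 31], [598, 52, 30], [600, 14, 25], [601, -25, 22], [602, -63, 23], [603, -102, 25]]
196 [[573, 194, 77], [577, 161, 60], [584, 130, 20], [585, 91, 23], [586, 52, 21], [588, 14, 17], [590, -25, 12], [591, -64, 12], [592, -103, 14]]
200 [[563, 196, 66], [570, 168, 20], [570, 128, 29], [571, 89, 27], [573, 51, 24], [575, 13, 16], [576, -25, 16], [577, -64, 20], [578, -103, 19]]
204 [[559, 211, -6], [555, 164, 35], [556, 125, 38], [557, 87, 41], [558, 4
[... 965 characters left out ...]
 [464, 150, 80], [467, 118, 53], [468, 82, 48], [469, 44, 54], [470, 7, 48], [471, -30, 51], [472, -67, 46], [473, -104, 55]]
236 [[455, 204, -2], [452, 147, 90], [455, 118, 50], [456, 80, 52], [457, 43, 51], [458, 6, 52], [459, -31, 49], [460, -68, 51], [461, -105, 50]]
240 [[442, 202, 1], [441, 150, 71], [442, 117, 51], [443, 80, 52], [444, 43, 50], [445, 6, 50], [447, -31, 50], [447, -68, 53], [448, -105, 57]]
244 [[429, 201, 1], [429, 154, 49], [430, 117, 44], [432, 81, 35], [433, 45, 22], [434, 8, 15], [436, -30, 2], [437, -68, 1], [438, -107, -3]]
248 [[417, 201, 0], [418, 162, 1], [419, 124, -1], [420, 85, 4], [421, 47, -3], [422, 8, 3], [423, -30, -1], [424, -69, 0], [425, -107, -2]]
```

View pics/topc.png

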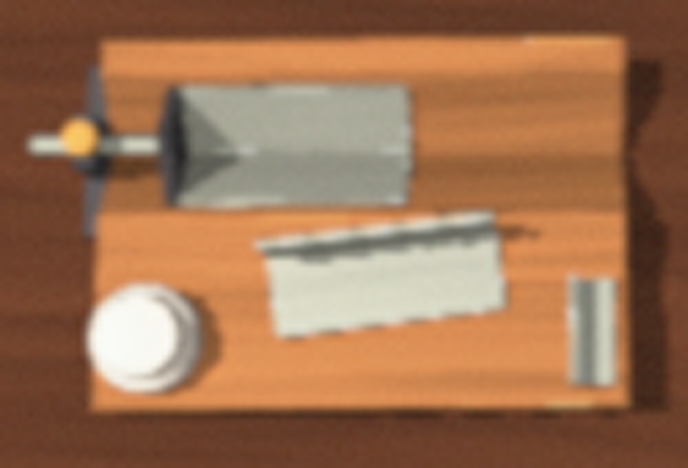

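View pics/scenec.png

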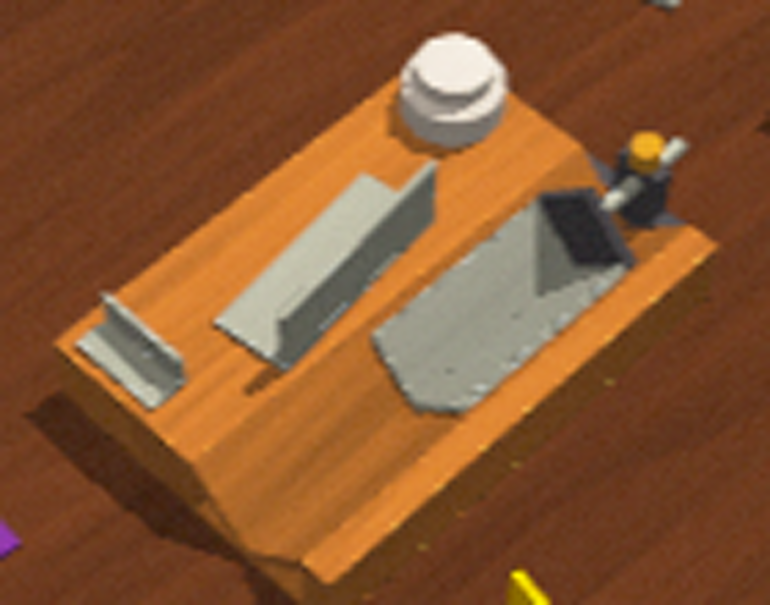

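Run:
```python
from plant import bot, observe, get_image,planner
import cv2, numpy as np, pickle
from h import cloud
R=np.array([[1,0,0],[0,-1,0],[0,0,-1.]])
H=None
bot.reach([505,20,440],R)
s=observe();im=get_image("wrist");print(s["time"],s["q"],s["ee_pos"],im["hand_eye"],im["mtx"])
pickle.dump((s,im),open("w0.pkl","wb"))
cv2.imwrite("pics/w0.png",cv2.resize(im["color"],None,fx=1.5,fy=1.5))
print(s["contact_force"])
```

```text
2.4667 [   0.65897145   16.84310553  -10.8361124   104.12767389    3.64925065
   59.36822478 -101.65253835] [505.17484391  19.1868574  439.93421249] [[ 5.69861550e-04 -9.64632452e-01 -2.63598005e-01  6.61512003e+01]
 [ 9.99999382e-01  8.01468606e-04 -7.71103822e-04  3.32254238e-01]
 [ 9.55097296e-04 -2.63597403e-01  9.64632312e-01  3.11631289e+01]
 [ 0.00000000e+00  0.00000000e+00  0.00000000e+00  1.00000000e+00]] [[268.66724149   0.         253.52235116]
 [  0.         268.66724149 189.99328075]
 [  0.           0.           1.        ]]
[-0.38795459  0.22155368 -0.03864364]
```

View pics/w0.png

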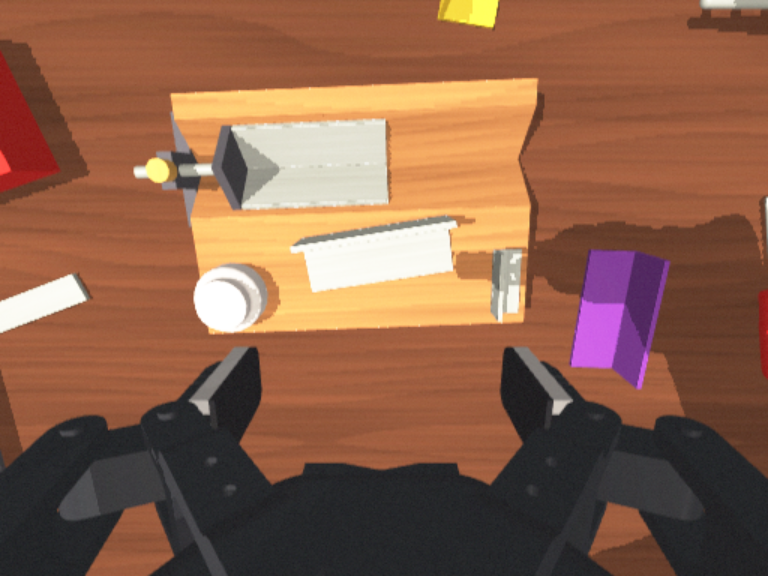

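The wrist view shows these in image pixels: cradle corners at (171,93), (537,79), (209,333) and (523,321), the deck edge from (190,218) to (530,206), and the guard's tail edge from (313,291) to (452,271).

```bash
cat >> h.py <<'E'
def pix(s,im,uv,z):
    K=np.array(im["mtx"]);H=np.array(im["hand_eye"]);R=np.array(s["eef_rot"]);o=R@H[:3,3]+s["ee_pos"]
    d=R@(H[:3,:3]@np.linalg.solve(K,[uv[0],uv[1],1]))
    return o+d*(z-o[2])/d[2]
E
python3 - <<'E'
import pickle,cv2,numpy as np
from h import *
s,im=pickle.load(open("w0.pkl","rb"))
for n,p,z in[("FL",(172,94),50),("FR",(537,79),50),("NL",(209,333),50),("NR",(523,321),50),("edgeL",(191,218),50),("edgeR",(530,206),50),("tailL",(313,291),55),("tailR",(452,271),55),("topL",(292,247),100),("topR",(455,220),100),("seatR_far",(386,119),48),("seatR_near",(388,203),48),("seatR_bot",(388,168),16),("stop far",(222,125),81-25),("stop top",(218,168),81),("off L",(492,251),50),("offL2",(495,318),50)]:
    print(n,np.round(pix(s,im,(p[0]/1.5,p[1]/1.5),z),1))
c=im["color"][40:240,100:380];cv2.imwrite("pics/w0c.png",cv2.resize(c,None,fx=2.8,fy=2.8,interpolation=cv2.INTER_CUBIC))
P=cloud(im,s["ee_pos"],s["eef_rot"])
q=P[40:240,100:380].reshape(-1,3);
m=(abs(q[:,2]-50)<1.5);print(np.percentile(q[m],[1,50,99],axis=0))
E
```

```text
FL [635.2 189.2  50. ]
FR [ 646.1 -107.9   50. ]
NL [425.9 182.5  50. ]
NR [ 437.9 -115.9   50. ]
edgeL [534.7 186.2  50. ]
edgeR [ 544.9 -112.1   50. ]
tailL [469.   80.5  55. ]
tailR [487.7 -45.6  55. ]
topL [517.5  87.4 100. ]
topR [538.2 -37.8 100. ]
seatR_far [616.3  14.2  48. ]
seatR_near [547.5  12.2  48. ]
seatR_bot [577.5  11.8  16. ]
stop far [610.8 148.6  56. ]
stop top [576.6 145.8  81. ]
off L [505.  -81.7  50. ]
offL2 [440.9 -89.2  50. ]
[[ 431.8608788  -110.95482149   48.53539618]
 [ 520.18698894   40.60026966   49.56492088]
 [ 643.7167841   185.05074733   51.19919706]]
```

View pics/w0c.png

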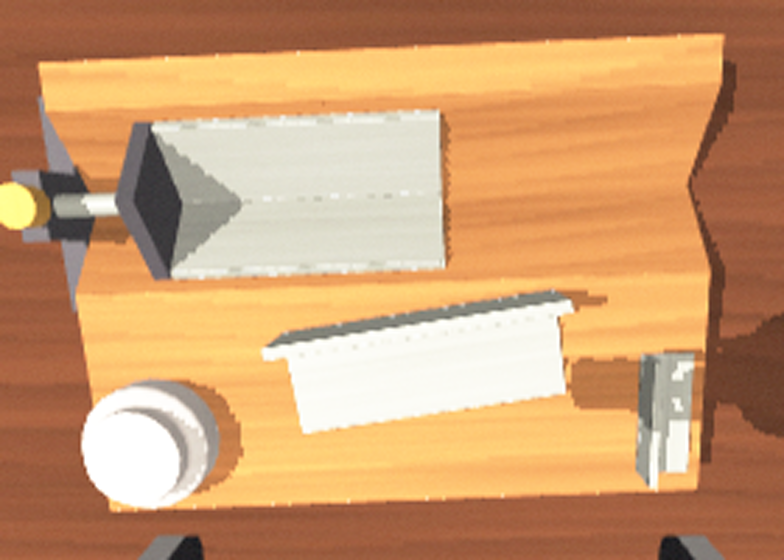

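Run:
```python
import pickle,numpy as np
from h import *
s,im=pickle.load(open("w0.pkl","rb"));P=cloud(im,s["ee_pos"],s["eef_rot"])
for r in(168,172,180,190,200,208):
    print(r,[tuple(np.round(p).astype(int)) for p in P[r,326:350:2]])
```

```text
168 [(np.int64(504), np.int64(-79), np.int64(49)), (np.int64(504), np.int64(-82), np.int64(50)), (np.int64(506), np.int64(-82), np.int64(59)), (np.int64(507), np.int64(-82), np.int64(67)), (np.int64(508), np.int64(-84), np.int64(68)), (np.int64(505), np.int64(-92), np.int64(53)), (np.int64(505), np.int64(-94), np.int64(54)), (np.int64(505), np.int64(-96), np.int64(55)), (np.int64(504), np.int64(-100), np.int64(52)), (np.int64(504), np.int64(-103), np.int64(52)), (np.int64(505), np.int64(-105), np.int64(54)), (np.int64(504), np.int64(-109), np.int64(49))]
172 [(np.int64(499), np.int64(-80), np.int64(50)), (np.int64(499), np.int64(-82), np.int64(51)), (np.int64(501), np.int64(-82), np.int64(60)), (np.int64(502), np.int64(-82), np.int64(69)), (np.int64(503), np.int64(-83), np.int64(74)), (np.int64(504), np.int64(-85), np.int64(75)), (np.int64(499), np.int64(-95), np.int64(53)), (np.int64(499), np.int64(-97), np.int64(53)), (np.int64(499), np.int64(-100), np.int64(53)), (np.int64(499), np.int64(-103), np.int64(54)), (np.int64(499), np.int64(-106), np.int64(53)), (np.int64(498), np.int64(
[... 1569 characters left out ...]
.int64(460), np.int64(-106), np.int64(53)), (np.int64(459), np.int64(-110), np.int64(51)), (np.int64(458), np.int64(-113), np.int64(49))]
208 [(np.int64(447), np.int64(-83), np.int64(50)), (np.int64(450), np.int64(-84), np.int64(58)), (np.int64(453), np.int64(-84), np.int64(66)), (np.int64(455), np.int64(-84), np.int64(74)), (np.int64(455), np.int64(-87), np.int64(75)), (np.int64(447), np.int64(-97), np.int64(50)), (np.int64(447), np.int64(-100), np.int64(50)), (np.int64(447), np.int64(-103), np.int64(49)), (np.int64(447), np.int64(-106), np.int64(49)), (np.int64(447), np.int64(-108), np.int64(50)), (np.int64(446), np.int64(-112), np.int64(48)), (np.int64(446), np.int64(-115), np.int64(49))]
```

```bash
cat >> h.py <<'E'
yaw=0.036
O=np.array([581.3,38.6])
C=np.array([[np.cos(yaw),-np.sin(yaw)],[np.sin(yaw),np.cos(yaw)]])
def W(x,y,z): # cradle->world
    return np.array([*(O+C@[x,y]),z])
def toC(p): p=np.array(p);return np.array([*(C.T@(p[:2]-O)),*p[2:]])
RA=np.eye(3);RA[:2,:2]=C;RA=RA@np.diag([1,-1,-1.])          # jaw along cradle y
RB=np.eye(3);RB[:2,:2]=C;RB=RB@np.array([[0,1,0],[1,0,0],[0,0,-1.]]) # jaw along cradle x
E
python3 - <<'E'
from plant import bot, fingers,observe, get_image,planner
import pickle
from h import *
a=toC([517,-62]);print(a)
for R in(RB,-RB*np.array([1,1,-1])):
    print(planner.inverse_kinematics(W(a[0],a[1],260),R))
E
```

```text
[-67.87915588 -98.2205182 ]
[ 18.9550585   32.14300116 -25.4857191  114.65936982  21.91202027
  37.83902499 -18.58486788]
[ -15.93900544   33.55004626   26.71106064  115.90447623  -24.9484747
   36.08208657 -150.5202164 ]
```

Run:
```python
from plant import bot, fingers,observe, get_image
import pickle
from h import *
fingers.set_gripper(0.0)
x=-67.9
bot.reach(W(x,-98.2,275),RB)
print(observe()["time"],bot.move_l(W(x,-98.2,226.4),RB,120,contact_N=8),observe()["ee_pos"])
print(bot.move_l(W(x,-64.5,226.4),RB,40,contact_N=25),observe()["contact_force"])
s=observe();print(s["time"],toC(s["ee_pos"]))
im=get_image("wrist");pickle.dump((s,im),open("w1.pkl","wb"));cv2.imwrite("pics/w1.png",cv2.resize(im["color"],None,fx=1.5,fy=1.5))
im=get_image("top");cv2.imwrite("pics/t1.png",cv2.resize(im["color"][165:260,145:280],None,fx=5,fy=5))
```

```text
4.6 False [517.20669662 -61.6775551  226.73160163]
False [ 0.21824005 -2.42219526  4.84003118]
6.15 [-67.79216332 -64.32188637 226.48796887]
```

View pics/w1.png

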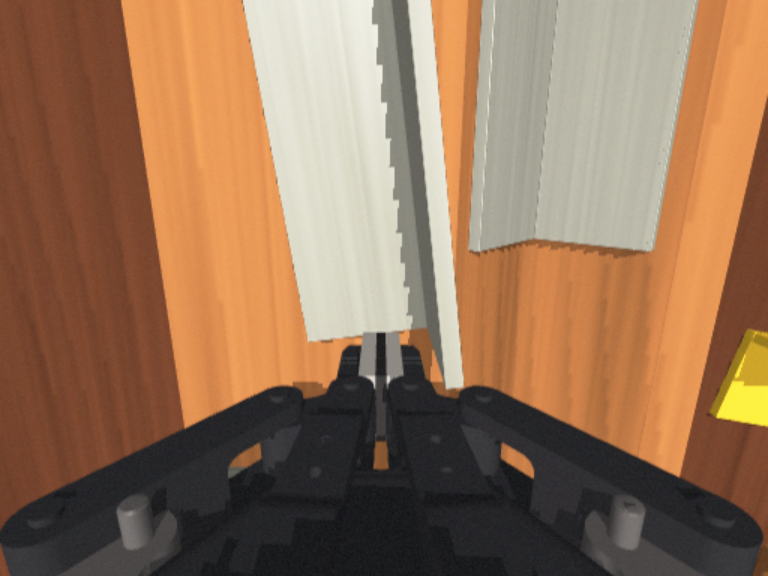

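View pics/t1.png

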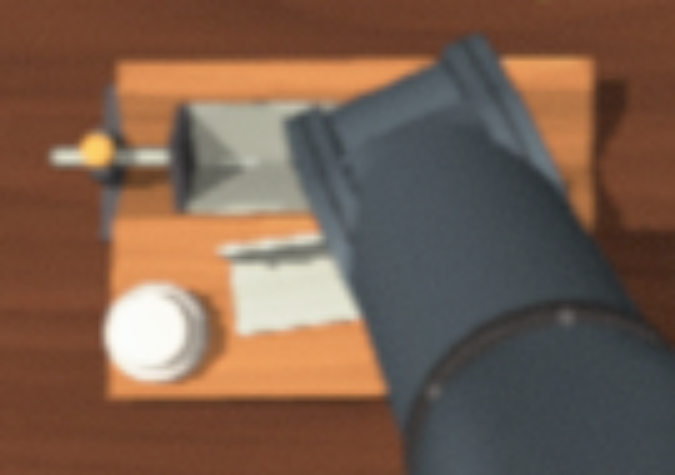

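Run:
```python
import pickle
from h import *
s,im=pickle.load(open("w1.pkl","rb"))
for n,p,z in[("tailend",(309,340),55),("tail2",(265,110),55),("upr top",(462,387),100),("upr top2",(430,5),100),("seat near",(472,250),48),("seat far",(654,249),48)]:
    q=pix(s,im,(p[0]/1.5,p[1]/1.5),z);print(n,np.round(q,1),np.round(toC(q),1))
```

```text
tailend [488.5 -22.3  55. ] [-94.9 -57.5  55. ]
tail2 [475.1  57.2  55. ] [-105.5   22.4   55. ]
upr top [536.5 -14.8 100. ] [-46.7 -51.7 100. ]
upr top2 [522.   72.5 100. ] [-58.1  36.  100. ]
seat near [547.9  12.8  48. ] [-34.3 -24.6  48. ]
seat far [615.2  15.6  48. ] [ 33.1 -24.2  48. ]
```

Run:
```python
from plant import bot, fingers,observe, get_image,planner
import pickle
from h import *
bot.move_l(W(-67.9,-69,230),RB,80)
bot.move_l(W(-67.9,-69,300),RB,200)
fingers.set_gripper(1.0)
bot.reach(W(-126,9,290),RA)
s=observe();im=get_image("wrist");pickle.dump((s,im),open("w2.pkl","wb"));cv2.imwrite("pics/w2.png",cv2.resize(im["color"],None,fx=1.5,fy=1.5))
print(s["time"],s["q"])
```

```text
9.0667 [  -9.84918341   23.89313553   -1.96674861  122.40139898    1.4370902
   33.716686   -100.69891409]
```

View pics/w2.png

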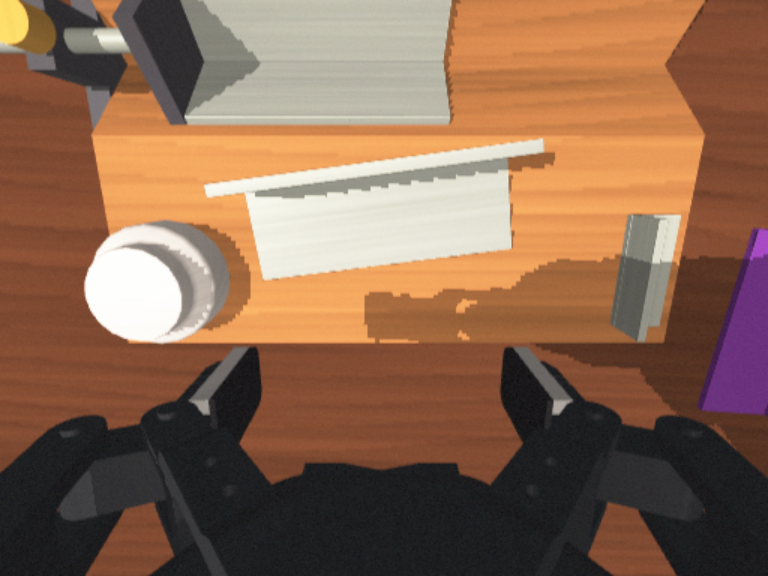

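Run:
```python
import pickle
from h import *
s,im=pickle.load(open("w2.pkl","rb"))
for n,p,z in[("tailL",(265,279),55),("tailR",(512,248),55),("house R base",(228,290),50),("h top L",(85,290),70),("edgeL",(95,134),50),("edgeR",(703,134),50)]:
    q=pix(s,im,(p[0]/1.5,p[1]/1.5),z);print(n,np.round(toC(q),1))
P=cloud(im,s["ee_pos"],s["eef_rot"]).reshape(-1,3);q=np.array([toC(p) for p in P if 65<p[2]<95 and 420<p[0]<510 and 90<p[1]<200]);print(np.nanpercentile(q,[1,99],axis=0))
```

```text
tailL [-112.3   69.    55. ]
tailR [-95.6 -58.5  55. ]
house R base [-119.7   90.9   50. ]
h top L [-114.1  152.9   70. ]
edgeL [-40.7 148.1  50. ]
edgeR [ -40.1 -148.2   50. ]
[[-137.29601299   89.77897328   66.48298233]
 [ -82.84246223  138.65617339   88.90806332]]
```

Run:
```python
from plant import bot, fingers,observe, get_image,planner
import pickle
from h import *
bot.move_l(W(-128,3,225),RA,120,contact_N=15)
c=bot.move_l(W(-128,3,203),RA,25,contact_N=4)
s=observe();z=s["ee_pos"][2];print(c,z,s["contact_force"],s["time"])
z=max(z+1.8,211) if not c else z+1.8
bot.move_l(W(-128,3,z),RA,30)
c=bot.move_l(W(-95,3,z),RA,30,contact_N=30)
s=observe();print(c,toC(s["ee_pos"]),s["contact_force"],s["time"])
im=get_image("wrist");pickle.dump((s,im),open("w3.pkl","wb"));cv2.imwrite("pics/w3.png",cv2.resize(im["color"],None,fx=1.5,fy=1.5))
```

```text
True 210.2656655007845 [-1.2906906  -0.52245391 11.58164305] 10.4333
False [-94.95028508   2.91618567 212.09566546] [-1.38632319 -1.06987697 -0.85993092] 11.9333
```

View pics/w3.png

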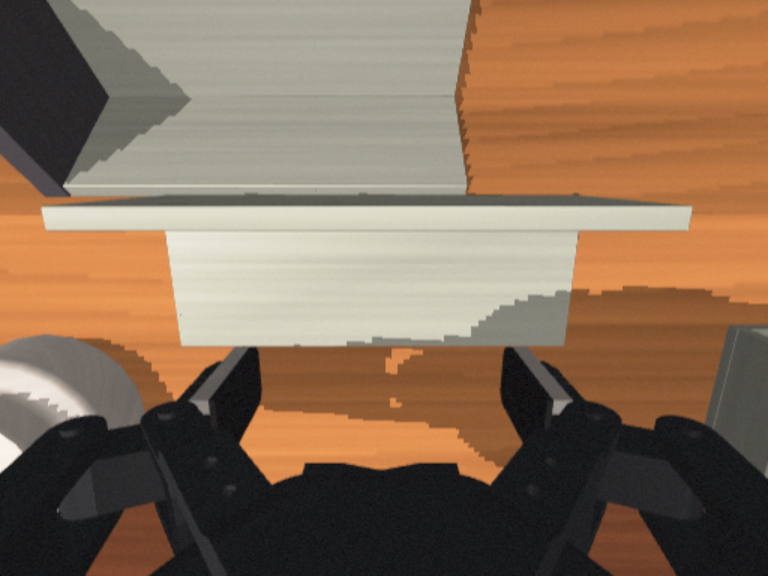

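The guard is square against both fingers and parallel to the trough: tail at row 346, seated guard's near edge at row 190. I'll keep pushing until it tips.

Run:
```python
from plant import bot, fingers,observe, get_image,planner
import pickle
from h import *
z=212.1
c=bot.move_l(W(-80,3,z),RA,30,contact_N=30);s=observe();print(c,toC(s["ee_pos"]),s["contact_force"])
c=bot.move_l(W(-63,3,z),RA,30,contact_N=25)
s=observe();print(c,toC(s["ee_pos"]),s["contact_force"],s["time"])
im=get_image("wrist");pickle.dump((s,im),open("w4.pkl","wb"));cv2.imwrite("pics/w4.png",cv2.resize(im["color"],None,fx=1.5,fy=1.5))
```

```text
False [-79.25825909   3.0765036  212.24968793] [-0.10179968  0.44637397  0.2994854 ]
False [-63.11433567   2.97962626 212.03790559] [-0.74204203 -0.65078063  0.18617799] 13.35
```

View pics/w4.png

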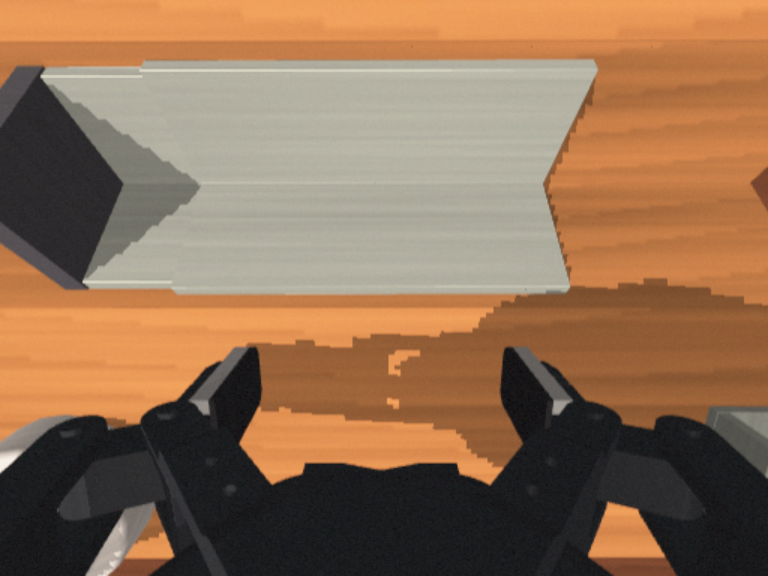

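The guard tipped in and lies nested. Its -y end is at about (570,290)/(597,65), and its +y end at about (172,293)/(143,65), still short of the stop. Next is the slide.

Run:
```python
import pickle
from h import *
s,im=pickle.load(open("w4.pkl","rb"))
for n,p,z in[("nearR",(569,290),53),("farR",(597,66),53),("nearL",(173,292),53),("farL",(144,63),53),("botR",(544,184),23.6),("stopbot",(123,183),23.6),("seat nearL",(84,287),48.4),("far",(42,75),48.4),("stop R",(123,183),31)]:
    q=pix(s,im,(p[0]/1.5,p[1]/1.5),z);print(n,np.round(toC(q),1))
```

```text
nearR [-33.6 -59.5  53. ]
farR [ 33.1 -59.2  53. ]
nearL [-34.4  71.3  53. ]
farL [33.8 70.4 53. ]
botR [ -0.3 -59.2  23.6]
stopbot [ -0.  100.2  23.6]
seat nearL [-34.  103.9  48.4]
far [ 31.7 103.8  48.4]
stop R [ 0.1 95.6 31. ]
```

Run:
```python
from plant import bot, fingers,observe, get_image,planner
import pickle
from h import *
bot.move_l(W(-75,3,230),RA,100)
bot.move_l(W(-75,3,290),RA,200)
fingers.set_gripper(0.0)
bot.reach(W(0,-86,260),RA)
c=bot.move_l(W(0,-86,199),RA,80,contact_N=6)
s=observe();print(c,toC(s["ee_pos"]),s["contact_force"],s["time"])
im=get_image("wrist");pickle.dump((s,im),open("w5.pkl","wb"));cv2.imwrite("pics/w5.png",cv2.resize(im["color"],None,fx=1.5,fy=1.5))
im=get_image("scene");cv2.imwrite("pics/s5.png",cv2.resize(im["color"][110:220,200:340],None,fx=5.5,fy=5.5,interpolation=cv2.INTER_CUBIC))
```

```text
False [  0.20537691 -86.03179557 199.35518254] [0.3627838  0.04003629 0.92303737] 16.45
```

View pics/w5.png

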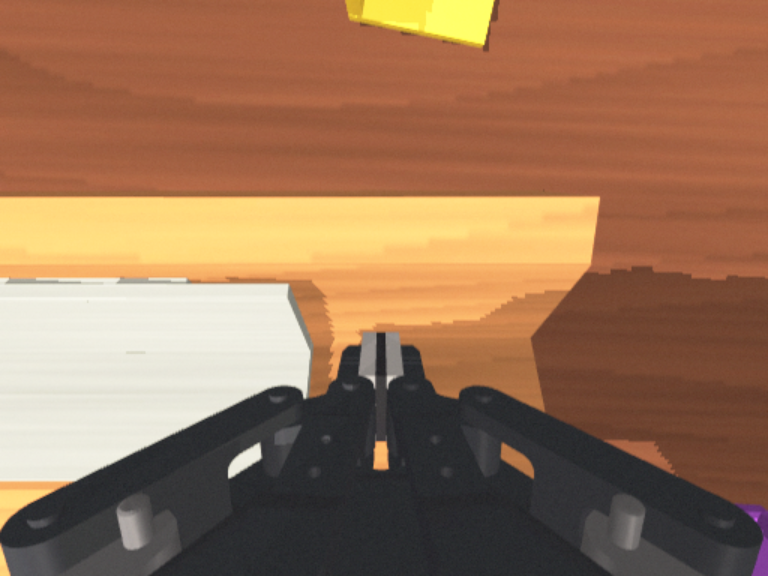

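View pics/s5.png

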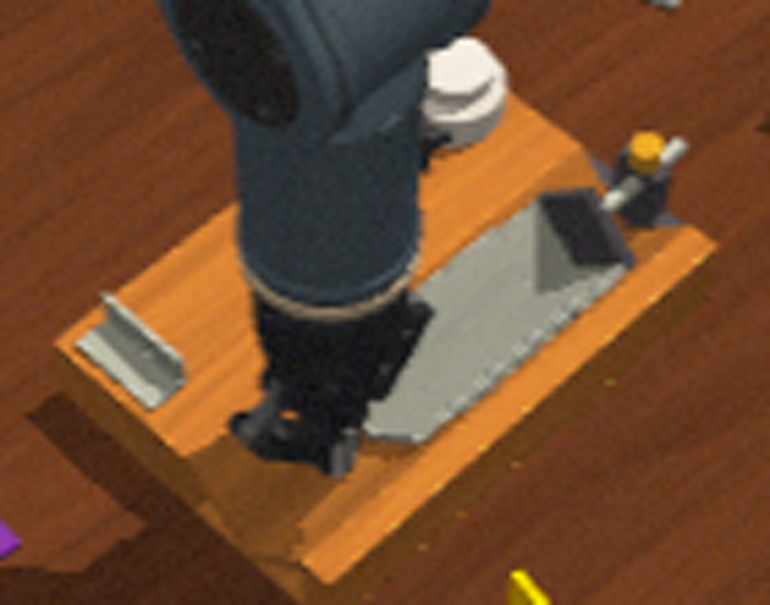

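Run:
```python
from plant import bot, fingers,observe, get_image,planner
import pickle
from h import *
z=197.8
print(bot.move_l(W(0,-86,z),RA,20,contact_N=5))
s0=observe();f0=np.array(s0["contact_force"])
yv=np.array([-np.sin(yaw),np.cos(yaw),0])
def rep(c):
    s=observe();p=toC(s["ee_pos"]);print(c,np.round(p,2),"fy %.2f fz %.2f t %.2f"%((np.array(s["contact_force"])-f0)@yv,s["contact_force"][2]-f0[2],s["time"]));return p
rep(0)
for y in(-76,-70,-60,-50,-46):
    c=bot.move_l(W(0,y,z),RA,20,contact_N=12);p=rep(c)
    if c:break
im=get_image("wrist");cv2.imwrite("pics/w6.png",cv2.resize(im["color"],None,fx=1.5,fy=1.5))
```

```text
False
0 [ 1.0000e-02 -8.6040e+01  1.9796e+02] fy 0.00 fz 0.00 t 16.80
False [ 3.0000e-02 -7.5980e+01  1.9781e+02] fy -0.62 fz 0.06 t 17.45
False [ 5.0000e-02 -6.9810e+01  1.9783e+02] fy 0.31 fz 0.39 t 17.90
False [ 7.0000e-02 -6.0170e+01  1.9785e+02] fy -4.52 fz 0.55 t 18.55
False [ 7.0000e-02 -4.9830e+01  1.9783e+02] fy -2.60 fz 2.30 t 19.20
False [ 6.0000e-02 -4.5910e+01  1.9784e+02] fy -3.59 fz 1.70 t 19.55
```

View pics/w6.png

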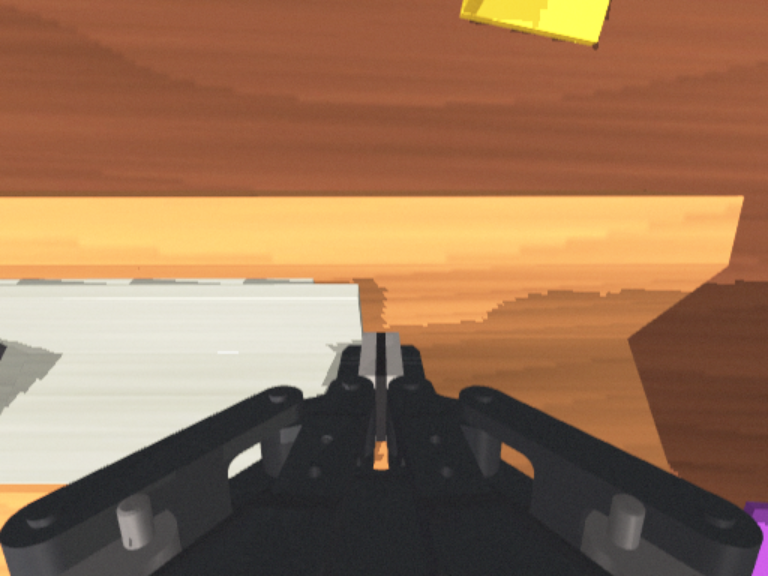

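Run:
```python
from plant import bot, fingers,observe, get_image,planner
import pickle
from h import *
z=197.8
f0=np.array([0.2,0,0.9]);yv=np.array([-np.sin(yaw),np.cos(yaw),0])
s=observe();im=get_image("wrist")
print("end",toC(pix(s,im,(358/1.5,284/1.5),53)))
y=-46;
while y<-25:
    y+=1.0
    c=bot.move_l(W(0,y,z),RA,10,contact_N=4.5)
    s=observe();p=toC(s["ee_pos"]);fy=s["contact_force"]@yv
    print(c,np.round(p[1],2),"fy %.2f fz %.2f t %.2f"%(fy,s["contact_force"][2],s["time"]))
    if c or fy<-9:break
im=get_image("wrist");pickle.dump((s,im),open("w7.pkl","wb"));cv2.imwrite("pics/w7.png",cv2.resize(im["color"],None,fx=1.5,fy=1.5))
```

```text
end [ 35.46223186 -39.6095781   53.        ]
False -45.23 fy -4.48 fz 0.99 t 19.90
False -44.24 fy -4.85 fz 1.16 t 20.15
False -43.26 fy -4.90 fz 1.67 t 20.40
False -42.25 fy -5.07 fz 0.59 t 20.65
False -41.25 fy -4.60 fz 0.43 t 20.90
False -40.27 fy -4.34 fz 0.71 t 21.15
False -39.25 fy -4.04 fz 1.93 t 21.40
False -38.25 fy -5.40 fz 0.88 t 21.65
False -37.31 fy -5.19 fz 0.70 t 21.90
False -36.3 fy -5.09 fz 1.15 t 22.15
False -35.27 fy -4.93 fz 1.48 t 22.40
False -34.27 fy -5.33 fz 0.61 t 22.65
False -33.3 fy -5.75 fz 1.32 t 22.90
False -32.31 fy -5.21 fz 1.25 t 23.15
False -31.29 fy -4.70 fz 0.81 t 23.40
False -30.68 fy -7.45 fz 1.00 t 23.65
False -30.42 fy -9.69 fz -0.20 t 23.90
```

View pics/w7.png

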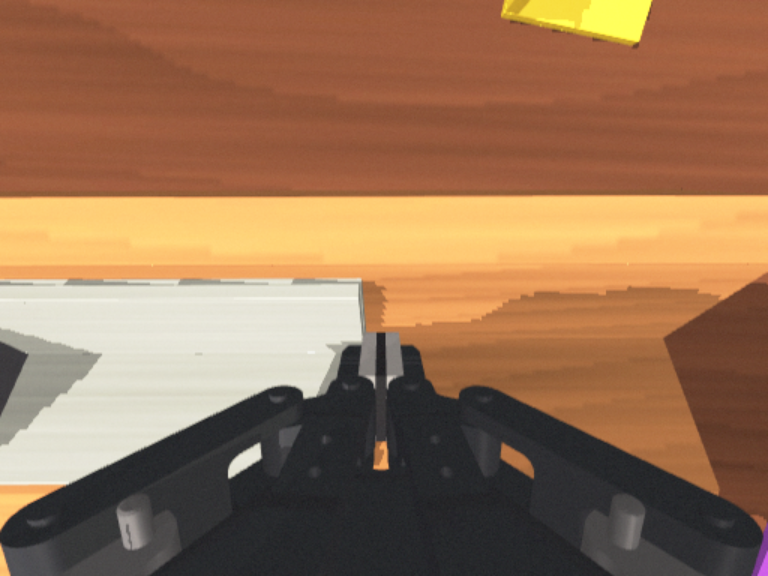

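Run:
```python
from plant import bot, fingers,observe, get_image,planner
import pickle
from h import *
z=197.8
yv=np.array([-np.sin(yaw),np.cos(yaw),0])
y=-29.0
for k in range(8):
    s=observe();p=toC(s["ee_pos"]);fy=s["contact_force"]@yv
    print(np.round(p,2),"fy %.2f t %.2f"%(fy,s["time"]))
    if fy<-14.5:break
    y+=0.7
    bot.move_l(W(0,y,z),RA,8,contact_N=6)
s=observe();im=get_image("wrist");c=im["color"][150:330,150:330];cv2.imwrite("pics/w8.png",cv2.resize(c,None,fx=3.3,fy=3.3,interpolation=cv2.INTER_CUBIC))
```

```text
[ 2.0000e-02 -3.0460e+01  1.9784e+02] fy -9.54 t 23.95
[ 2.0000e-02 -3.0260e+01  1.9784e+02] fy -11.23 t 24.20
[ 3.0000e-02 -3.0100e+01  1.9787e+02] fy -12.92 t 24.45
[ 2.0000e-02 -2.9940e+01  1.9788e+02] fy -13.80 t 24.70
[ 2.0000e-02 -2.9800e+01  1.9787e+02] fy -16.58 t 24.95
```

Force rises with almost no motion, so the guard is firm against the stop. I'll back off and check both ends.

Run:
```python
from plant import bot, fingers,observe, get_image,planner
import pickle
from h import *
bot.move_l(W(0,-60,197.8),RA,60)
bot.move_l(W(0,-60,290),RA,200)
for n,(x,y) in(("a",(-60,-25)),("b",(-60,75))):
    bot.reach(W(x,y,300),RA)
    s=observe();im=get_image("wrist");pickle.dump((s,im),open(f"w9{n}.pkl","wb"));cv2.imwrite(f"pics/w9{n}.png",cv2.resize(im["color"],None,fx=1.5,fy=1.5))
print(s["time"])
```

```text
27.2417
```

View pics/w9a.png

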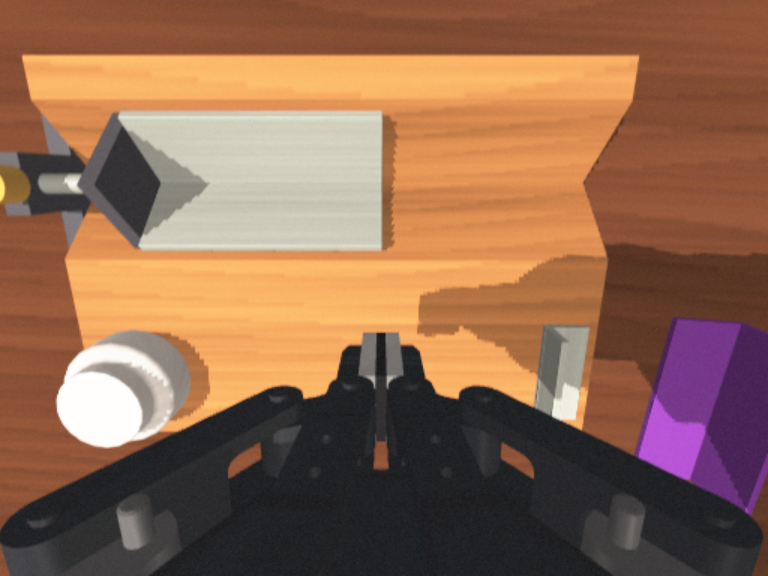

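View pics/w9b.png

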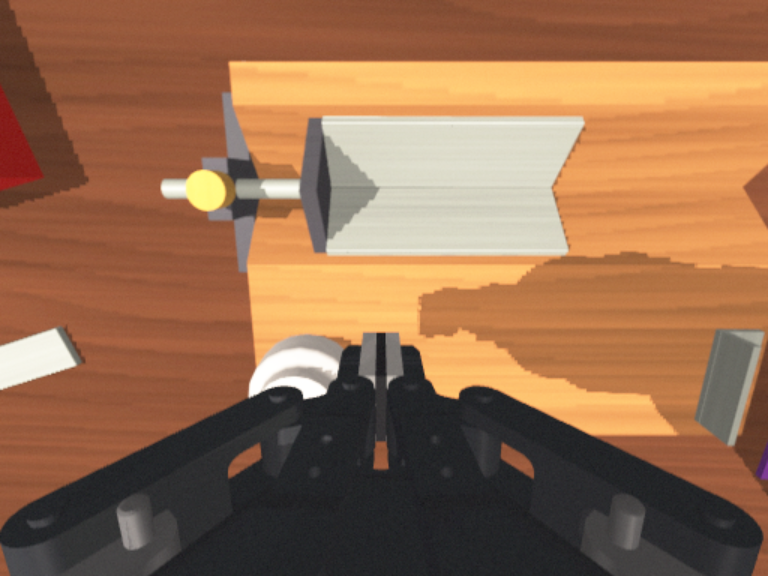

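Run:
```python
import pickle
from h import *
t=[]
for n,(a,b,c,d) in(("a",(235,65,275,175)),("b",(360,65,400,175)),("b",(195,65,235,175))):
    s,im=pickle.load(open(f"w9{n}.pkl","rb"));t.append(cv2.resize(im["color"][b:d,a:c],None,fx=5.4,fy=5.4,interpolation=cv2.INTER_NEAREST));
cv2.imwrite("pics/z9.png",np.hstack(t))
s,im=pickle.load(open("w9a.pkl","rb"))
for n,p,z in[("R near",(382,248),53),("R far",(382,111),53)]:print(n,toC(pix(s,im,(p[0]/1.5,p[1]/1.5),z)))
s,im=pickle.load(open("w9b.pkl","rb"))
for n,p,z in[("R near",(569,250),53),("R far",(585,119),53),("L near",(327,251),53),("L far",(323,120),53),("plate near corner",(309,251),45.6)]:print(n,toC(pix(s,im,(p[0]/1.5,p[1]/1.5),z)))
```

```text
R near [-33.47574867 -25.19292611  53.        ]
R far [ 35.0025368  -24.95809359  53.        ]
R near [-32.39244833 -26.27128798  53.        ]
R far [ 33.53278803 -25.92540896  53.        ]
L near [-33.23490268 104.46979255  53.        ]
L far [ 32.80205452 104.29374264  53.        ]
plate near corner [-34.63105702 115.53227622  45.6       ]
```

View pics/z9.png

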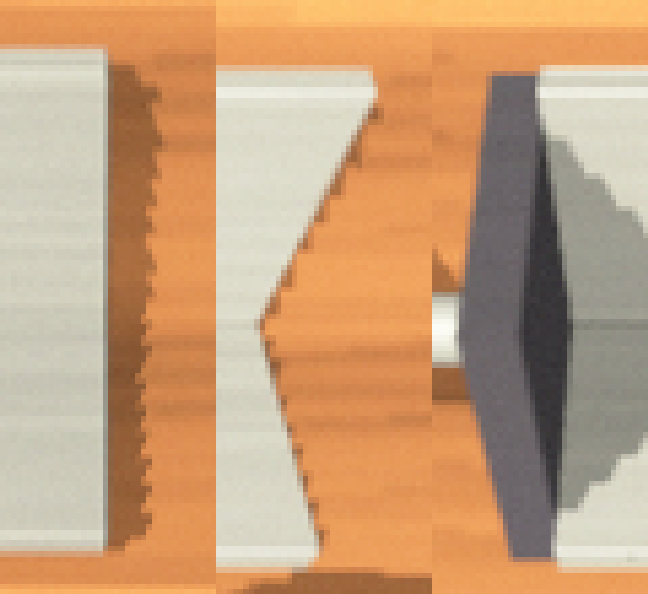

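Run:
```python
from plant import bot, fingers,observe, get_image,planner
import pickle
from h import *
# tilt: look toward +y
a=np.radians(-30); 
ct,st=np.cos(a),np.sin(a)
T=np.eye(3);T[:2,:2]=C
best=None
for sg in(1,-1):
    Rx=cv2.Rodrigues(np.array([sg*np.radians(30),0,0.]))[0]
    R=T@Rx@T.T@RA
    print(sg,R[:,2],planner.inverse_kinematics(W(-70,-150,270),R))
    if R[1,2]>0 and planner.inverse_kinematics(W(-70,-150,270),R) is not None:best=R
if best is None:best=RA
bot.reach(W(-70,-150,270),best)
s=observe();im=get_image("wrist");pickle.dump((s,im),open("w10.pkl","wb"));cv2.imwrite("pics/w10.png",cv2.resize(im["color"],None,fx=1.5,fy=1.5))
print(s["time"])
```

```text
1 [-0.01799611  0.49967603 -0.8660254 ] [ 31.79650346  35.54518562 -22.6581228  109.6517555  -22.23518231
  46.95088848 -59.0902556 ]
-1 [ 0.01799611 -0.49967603 -0.8660254 ] [ -17.83913886   33.79454806   22.34766929  117.58630326   33.40262599
   33.62190687 -115.60552645]
28.3833
```

View pics/w10.png

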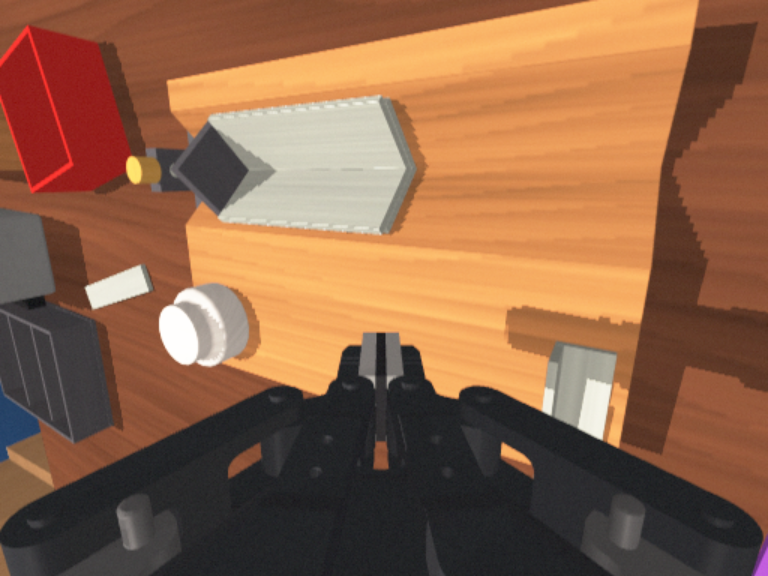

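Run:
```python
import pickle
from h import *
s,im=pickle.load(open("w10.pkl","rb"))
cv2.imwrite("pics/z10.png",cv2.resize(im["color"][55:165,235:300],None,fx=5.4,fy=5.4,interpolation=cv2.INTER_CUBIC))
g=cv2.cvtColor(im["color"],cv2.COLOR_BGR2GRAY)
for r in range(75,150,6): print(r,g[r,245:290].tolist())
```

```text
75 [208, 211, 209, 210, 208, 205, 210, 208, 208, 207, 182, 124, 123, 125, 133, 136, 125, 124, 122, 102, 107, 107, 106, 109, 106, 108, 131, 148, 152, 151, 152, 153, 153, 154, 155, 155, 153, 157, 155, 154, 158, 155, 157, 157, 157]
81 [209, 209, 212, 211, 210, 209, 210, 211, 210, 208, 207, 207, 208, 137, 125, 124, 129, 140, 121, 123, 123, 110, 111, 110, 114, 109, 112, 112, 116, 134, 139, 144, 149, 151, 150, 151, 150, 150, 149, 154, 151, 155, 155, 154, 156]
87 [208, 209, 210, 208, 210, 206, 207, 206, 207, 206, 205, 206, 207, 206, 207, 168, 126, 123, 128, 137, 125, 121, 128, 117, 117, 115, 117, 115, 116, 119, 129, 144, 158, 166, 162, 166, 164, 166, 164, 164, 165, 162, 164, 165, 167]
93 [207, 205, 209, 206, 206, 206, 206, 209, 208, 208, 210, 208, 208, 206, 206, 207, 209, 202, 135, 124, 124, 138, 137, 124, 125, 121, 121, 121, 120, 120, 119, 119, 130, 147, 163, 169, 167, 167, 167, 165, 166, 169, 167, 167, 164]
99 [212, 214, 212, 215, 211, 215, 212, 211, 214, 212, 215, 213, 212, 211, 210, 213, 209, 212, 212, 216, 165, 127, 124, 133, 144, 125, 125, 133, 116, 119, 120, 121, 118, 122, 153, 168, 
[... 1176 characters left out ...]
 152, 155]
135 [201, 200, 197, 200, 198, 198, 200, 201, 197, 197, 199, 201, 199, 199, 201, 152, 122, 120, 130, 127, 121, 123, 123, 104, 104, 106, 107, 105, 116, 135, 157, 157, 157, 158, 157, 158, 160, 157, 159, 159, 159, 159, 157, 160, 160]
141 [204, 203, 203, 204, 202, 203, 203, 205, 203, 202, 203, 205, 178, 127, 126, 126, 129, 128, 124, 127, 117, 110, 105, 110, 107, 110, 106, 140, 159, 163, 163, 161, 162, 160, 159, 161, 162, 162, 162, 162, 160, 161, 162, 162, 160]
147 [203, 204, 203, 201, 203, 203, 204, 203, 204, 195, 133, 121, 124, 126, 130, 121, 122, 121, 106, 106, 110, 108, 108, 108, 136, 159, 159, 160, 158, 160, 159, 158, 159, 160, 160, 160, 159, 162, 162, 160, 158, 161, 162, 162, 161]
```

View pics/z10.png

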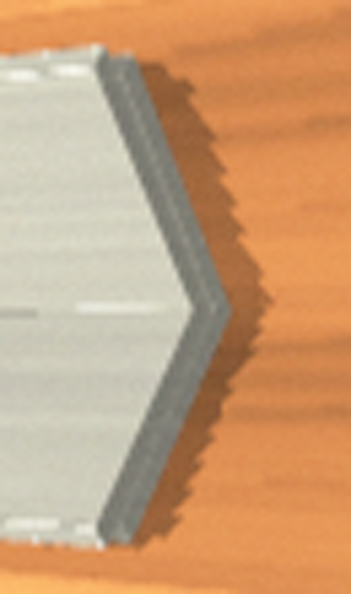

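Both end faces at (380–412, 97–233) lie in one plane with only a hairline between them. The measured end at y ≈ -25 shows the stop hasn't moved. I'm handing in.

Run:
```python
from plant import ticket,observe
print(observe()["time"],ticket.finish_job())
```

```text
the job is handed in; nothing more can be done
28.4333 None
```

The loose guard is nested on the seated guard in the V, with both guards' ends flush against the stop plate. I handed the job in at 28.4 s.

- **How it was moved:** I first nudged the guard about 24 mm along the deck toward the stop, so its weight would land over the seated guard. Two open fingers then pushed low on its flat leg, squared it up and tipped it over the edge. With the fingers shut I slid it along the V at 4–6 N, and stopped when the force rose to about 16.6 N with almost no movement. That is below the 22 N that would shift the stop.
- **Final checks:**
    - The open end reads y = -25 to -26 mm in cradle axes. The expected value is -25, so the stop does not appear to have moved.
    - The end at the stop reads 104.4 mm against the stop face at 105.
    - A tilted view shows both guards' open ends level to roughly 0.2 mm.
    - The other things looked undisturbed in the views I took. I did not measure them again, and the screwdriver and wire jar were not in the last pictures.
- **Uncertainty:** camera calibration is only good to about 2 mm. The two views of the open end differed by 1 mm, and the seated guard's end at the stop is hidden. That it touches the stop is inferred from the level open ends and the equal lengths.

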